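# Open the ratchet clamp on the saw bench

### The job

Open the bench clamp fully for the next board: with a fingertip press and hold down the ribbed release key in the sliding jaw's thumb well, and keeping it down push the jaw back along its bar, away from the fixed jaw, all the way to the end stop. Then take the hand clear so that the key springs up. Leave the loose things lying around the clamp where they are; nothing is to be picked up.

Things in the scene. Friction and masses are not known exactly. Their poses are not given: they have to be found in the camera images.
- clamp: grey bench clamp screwed to the bench; place and yaw vary. Plywood base 100 (x) x 320 (y) x 12 mm, origin under its centre, z up. A steel bar 22 mm wide, top at z = 60 mm, runs along the clamp's y axis. The sliding jaw rides on it and opens towards +y. Saw teeth (8 mm pitch) under the bar block opening unless the release key is held down
- fixed_jaw (a point): centre of the top edge of the fixed jaw at the clamp's -y end, 105 mm above the bench, at clamp y = -132 mm; 60 mm wide in x
- end_stop (a point): top of the end stop block at the clamp's +y end, 66 mm above the bench; its face towards the sliding jaw is 11 mm nearer (clamp y = +133 mm)
- jaw (a joint): sliding jaw along the clamp's +y, in m: 0 = shut on the fixed jaw, 0.170 = fully back at the end stop; starts at 0.015 to 0.065. The jaw is a thumb well: two upright plates 60 mm wide (x), 13 thick (y), tops 105 above the bench, 58 apart along y, open at both x sides, the key as its floor. Well centre: clamp x = 0, y = joint - 0.080. With the key down it slides at about 4 N
- release (a joint): how far the release key is pressed straight down, in m: 0 = up, 0.011 = bottomed. Spring about 3 N at the top, 6.5 N bottomed. The teeth are clear from 4 mm on (press about 8 mm); left alone it may ride up to 4 mm down on a tooth. Let go, it springs up and the jaw locks at the next tooth
- release_top (a point): centre of the top face of the release key, a flat ribbed aluminium plate 44 (x) x 50 (y) mm, the floor of the thumb well, midway between the well's two plates. 84 mm above the bench when up, 73 mm when bottomed; moves with jaw and key
- tab_top (a point): centre of the top edge of the push tab, the sliding jaw's +y plate, 105 mm above the bench, 35.5 mm from the key's centre towards the clamp's +y; its inner face, to be pushed towards +y, is 6.5 mm nearer the key than this point
- offcut: loose offcut of light batten, 45 x 90 x 38 high, lying beside the clamp; leave alone; origin under its centre
- tape: loose black tape measure standing on edge, 34 x 62 x 60 high, beside the clamp; leave alone; origin under its centre
- pencil: loose flat carpenter's pencil, 10 x 150 x 8 high, beside the clamp; leave alone; origin under its centre
- cork_block: loose cork sanding block, 60 x 110 x 40 high, beside the clamp; leave alone; origin under its centre
- glue: loose white glue bottle, 60 in diameter, 170 high, well to the robot's right; leave alone; origin under its centre
- screw_jar: loose clear jar with steel cap, 72 in diameter, 85 high, well to the robot's left; leave alone; origin under its centre
- driver: loose screwdriver with a black handle, lying on the bench well to the robot's left; leave alone

How it is judged:
By the outcome, as a careful person would: the job done as asked, in the order asked, and still so for the second after the job is handed in, with the robot touching nothing.
It also fails if it takes over 35 s, if anything falls off the work surface, if the arm or the gripper's body presses on something with over 40 N, if the wrist force passes 120 N, or if a joint passes its speed limit or range.

### The arm

A 6-joint arm with a two-finger parallel gripper is mounted at the origin on the work surface. World frame = base frame: x ahead of the robot, y to its left, z up, the work surface at z = 0. Lengths are in m, angles in rad, forces in N, time in s.
With the tool pointing down it reaches from about 0.325 to 0.875 m from the base axis. Payload 4.4 kg.
Tool frame: the origin (TCP) lies between the finger pads; the fingertips stand 22 mm ahead of it and the grasp point (between the pads) lies 3 mm ahead of it (robot.nose_length is the distance from the TCP to the fingertips, in m); z points along the fingers, y is the line along which they close (so a half turn about z gives the same grasp; the last joint's range is limited). The gripper opens to 85 mm and grips with 20 to 120 N. Pads are 22 mm wide; open, the fingers measure 114 mm over their backs; the gripper's body (76 mm by 85 mm) begins 54 mm behind the grasp point. The pads swing forward as they close: fully open they stand 13 mm farther back than shut.
Start: joints at [-1.395, 0.207, 1.542, -0, 1.393, -0.15], TCP at [0.184, -0.545, 0.253] pointing down, gripper open.
Joint ranges: [-2.73, 2.73], [-0.86, 2.22], [0.23, 2.46], [-1.11, 4.25], [0.08, 2.63], [-2.82, 2.82]. Speed limits (rad/s): [2.79, 2.79, 3.14, 3.14, 3.14, 3.14].

### API

Orientations are given as a rotation vector (axis times angle).
In Python, from cell import robot, eyes, job gives the robot as it stands.
- The arm moves only by the tool apply_moves, never from a script. Its argument "plan" is a list that holds one entry, the list of rows, each a list of 6 numbers: the shift along the tool's x, y, z in cm, then the turn, a rotation vector about the tool's x, y, z in degrees. In form: [[[x, y, z, wx, wy, wz], ...]]. A call has 1 to 20 rows; each row shifts and turns the commanded pose from where the row before left it, along the tool's axes as they then stand; what a row does not reach is not made up. A row lasts 1/12 s, in which the tool goes at most 41.7 mm and 7.16 degrees, less where a joint would pass 70% of its speed; a pose out of reach is approached as far as the arm can. A call with a gripper value outside its range is refused whole. "claw" is the opening in per cent of the stroke, from 0 (shut) to 100 (fully open), set as the call begins (left out, the last holds). The fingers move at their own pace and stop on an object; "force" is the grip in N (left out, the last holds). Time passes only in rows, so rows that do not move let the fingers close. It gives the time, the measured TCP pose, the force, the opening and the grip force at its end, in the units of the state.
- robot.read_state(): the state, without advancing time (a new reading comes with each control period).
- eyes.grab_frame(name): name is "side" or "top"; returns a dict with "img" (480x640x3 uint8, blue, green, red), "K" (3x3 intrinsics, pixels), "rvec" (rotation vector, rad) and "tvec" (3), from world to camera coordinates, as OpenCV has them. Camera axes: x right, y down, z forward; pixel columns grow to the right and rows downward; lengths in m; the calibration is good to about 2 mm. A picture is of the moment at which its call begins. There is no depth.
- job.finish_job(): hands the job in; it is judged then, once.
The state is a dict: "time_s": time; "qpos": joint angles; "qd": joint speeds; "effort": joint torques, N m; "eef_pos": TCP position; "tool_rot": TCP orientation; "force": force on the tool from outside, world axes, zero at the start; "torque": the same for the moment, N m; "grip_width": finger opening in m; "gripper_force": force on a finger pad.
Only numpy, scipy, OpenCV 4.12 (cv2) and the standard library are available. Lean on these libraries where they do the work, as an engineer would, in place of code of your own. Each camera call takes 0.05 s, during which the arm holds its last target. There are 200 camera calls.

## Working session

There is one attempt and no reset: what is moved stays moved. The work goes in short steps, Python scripts to look and compute and a tool call to move; the robot and the scene stay as the last step left them, time stands still between calls to the robot, and variables do not carry over. Pictures are saved under pics/ and viewed, at most 10 in all, crops included, and the job is handed in when it is done.

Besides the shell and the picture viewer there is one more tool, called after "Request:" by a JSON object that holds its "op" and its "data", one argument or row to a line. apply_moves: Moves the arm, as the interface text tells. Its arguments: {"type":"object","properties":{"plan":{"type":"array","items":{"type":"array","items":{"type":"array","items":{"type":"number"}}}},"claw":{"type":"number"},"force":{"type":"number"}},"required":["plan"]}

```bash
ls; mkdir -p pics; python3 - <<'E'
from cell import robot, eyes, job
import cv2
for n in("top","side"):
    f=eyes.grab_frame(n); cv2.imwrite(f"pics/{n}0.png",f["img"]); print(n,f["K"],f["rvec"],f["tvec"])
s=robot.read_state(); print(s["time_s"],s["eef_pos"],s["tool_rot"],s["force"],s["grip_width"])
E
```

```text
pics
top [[484.76471278   0.         322.25744603]
 [  0.         484.76471278 241.74360348]
 [  0.           0.           1.        ]] [ 2.14894346 -2.17559642  0.09613317] [0.0152911  0.53593607 1.19658004]
side [[484.02135709   0.         324.83291887]
 [  0.         484.02135709 241.5941356 ]
 [  0.           0.           1.        ]] [ 0.40787431 -2.70788481  1.22911691] [0.49229883 0.16099878 1.20844046]
0.1 [ 0.18390209 -0.54410944  0.2521916 ] [-3.09786759e+00 -5.09184781e-01  9.58492919e-05] [0.07137158 0.04158848 0.1984978 ] 0.08553651796112836
```

View pics/top0.png

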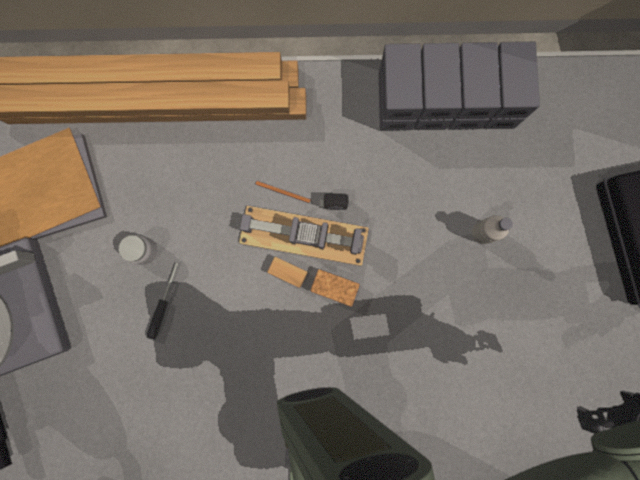

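View pics/side0.png

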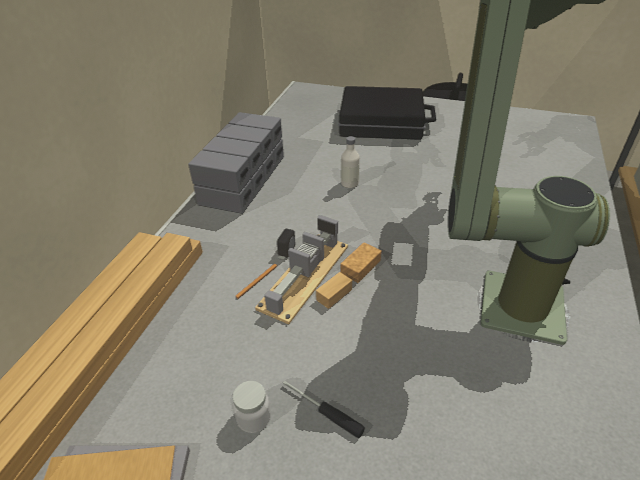

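The top view shows the clamp at about (305,235): fixed jaw on the right at (357,241), jaw with ribbed key at (309,233), end stop on the left at (238,222). The cork and offcut lie on the robot's side of it, the pencil and tape on the far side. I'll crop closer.

```bash
python3 - <<'E'
import cv2
a=cv2.imread("pics/top0.png")[190:290,225:385]; b=cv2.imread("pics/side0.png")[205:330,240:390]
cv2.imwrite("pics/top0c.png",cv2.resize(a,(800,500),interpolation=cv2.INTER_CUBIC))
cv2.imwrite("pics/side0c.png",cv2.resize(b,(720,600),interpolation=cv2.INTER_CUBIC))
E
```

```text
(no output)
```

View pics/top0c.png

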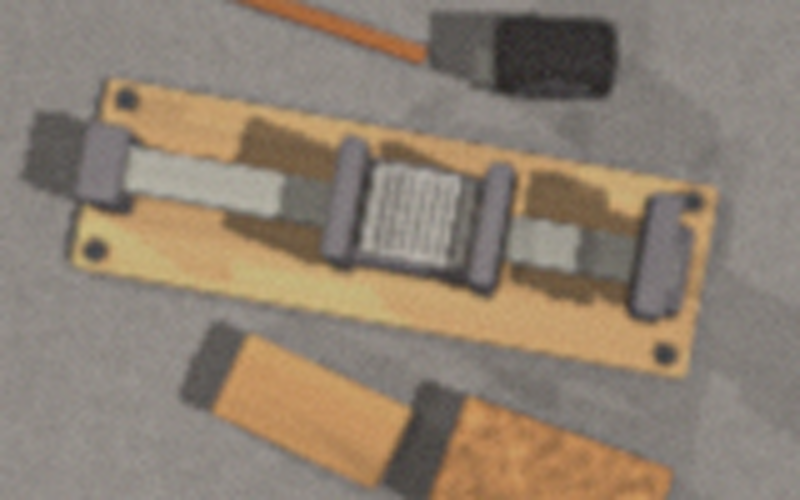

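View pics/side0c.png

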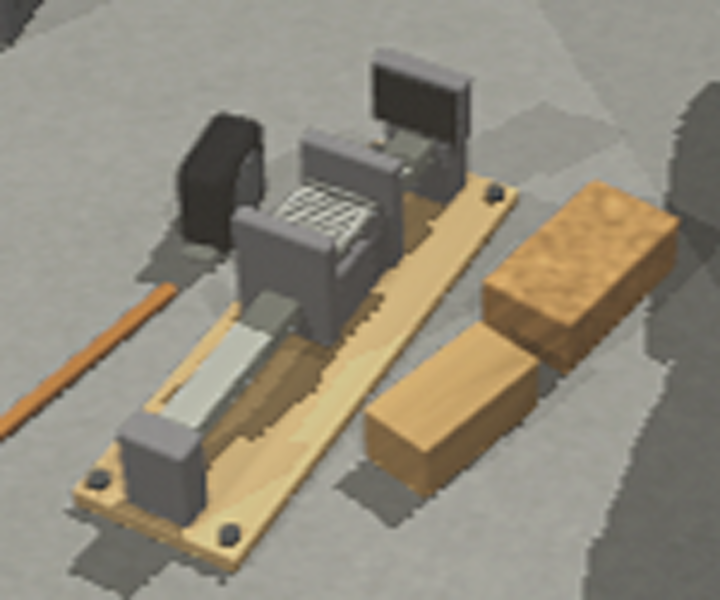

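The crops show the base corners (top crop: (105,78), (717,187), (688,378), (70,268)), the tab top centred at (346,201) and the key at (411,215). In the side crop the tab's outer top edge runs (236,213)–(333,248). I'll fit the pose to these.

```bash
cat > fit.py <<'E'
from cell import robot, eyes, job
import cv2, numpy as np
from scipy.optimize import least_squares
F={n:eyes.grab_frame(n) for n in("top","side")}
T=lambda u,v:((u+.5)/5-.5+225,(v+.5)/5-.5+190)
S=lambda u,v:((u+.5)/4.8-.5+240,(v+.5)/4.8-.5+205)
# (cam, pix, clamp xyz, moves with jaw)
P=[("top",T(105,78),(50,160,12),0),("top",T(717,187),(50,-160,12),0),("top",T(688,378),(-50,-160,12),0),("top",T(70,268),(-50,160,12),0),
("top",T(346,201),(0,-44.5,105),1),("top",T(492,228),(0,-115.5,105),1),("top",T(411,215),(0,-80,84),1),
("side",S(78,490),(50,160,12),0),("side",S(235,567),(-50,160,12),0),("side",S(517,188),(-50,-160,12),0),
("side",S(236,213),(30,-38,105),1),("side",S(333,248),(-30,-38,105),1),("side",S(303,140),(30,-109,105),1),("side",S(402,178),(-30,-109,105),1)]
def world(p,l,m):
    x,y,a,j=p; X=np.array(l)/1e3; X=X+[0,j*m,0]
    c,s=np.cos(a),np.sin(a); return np.array([x+c*X[0]-s*X[1],y+s*X[0]+c*X[1],X[2]])
def res(p):
    r=[]
    for n,uv,l,m in P:
        f=F[n]; q=cv2.projectPoints(world(p,l,m)[None],f["rvec"],f["tvec"],f["K"],None)[0].ravel(); r+=list(q-uv)
    return np.array(r)
R=cv2.Rodrigues(F["top"]["rvec"])[0]; print("topcam",-R.T@F["top"]["tvec"].ravel())
o=min((least_squares(res,[.55,0,a,.04],loss="soft_l1") for a in(-.3,.3,3)),key=lambda o:o.cost)
if __name__=="__main__":
    print(o.x,np.degrees(o.x[2]),o.cost); print(res(o.x).reshape(-1,2).round(1).tolist())
    for k,l,m in(("key",(0,-80,84),1),("tab",(0,-44.5,105),1),("end",(0,144,66),0)): print(k,world(o.x,l,m))
    s=robot.read_state(); print(s["time_s"],s["eef_pos"],cv2.Rodrigues(s["tool_rot"])[0].round(3).tolist())
E
python3 fit.py
```

```text
topcam [ 0.4107423  -0.00722725  1.2451922 ]
[0.55440674 0.05764091 6.09382753 0.06237593] 349.15059864076096 5.714398181688643
[[0.2, 0.6], [0.1, 0.3], [-0.7, 0.5], [-0.3, 0.5], [-0.1, -0.1], [0.1, -0.3], [1.9, 0.7], [-1.0, 0.4], [0.6, -1.0], [0.8, 0.1], [-0.8, 0.4], [-0.4, 0.5], [-0.5, -0.5], [-1.1, -1.5]]
key [0.5510894  0.04033187 0.084     ]
tab [0.5577715  0.07519732 0.105     ]
end [0.5815116  0.19906696 0.066     ]
0.2 [ 0.18393208 -0.54433009  0.2525373 ] [[0.947, 0.32, -0.0], [0.32, -0.947, 0.001], [0.0, -0.001, -1.0]]
```

Request:
{"op": "apply_moves", "data": {
  "plan": [
    [[0,0,0,0,0,5.9],[0,0,0,0,0,5.9],[0,0,0,0,0,5.9],[0,0,0,0,0,5.9],[0,0,0,0,0,5.9],[1.25,-3.25,0,0,0,0],[1.25,-3.25,0,0,0,0],[1.25,-3.25,0,0,0,0],[1.25,-3.25,0,0,0,0],[1.25,-3.25,0,0,0,0],[1.25,-3.25,0,0,0,0],[1.25,-3.25,0,0,0,0],[1.25,-3.25,0,0,0,0],[1.25,-3.25,0,0,0,0],[1.25,-3.25,0,0,0,0],[1.25,-3.25,0,0,0,0],[1.25,-3.25,0,0,0,0],[1.25,-3.25,0,0,0,0],[1.25,-3.25,0,0,0,0],[0,0,0,0,0,0]]
  ],
  "claw": 0,
  "force": 60
}}

```text
time_s: 1.87
eef_pos: [0.4434, -0.1259, 0.2533]
tool_rot: [-3.126, 0.286, -0.002]
force: [-1.5, 0.8, 0.0]
grip_width: 0.0001
gripper_force: 0.0
```

```bash
cat > rel.py <<'E'
import numpy as np, cv2
from cell import robot
s=robot.read_state(); R=cv2.Rodrigues(np.array(s["tool_rot"]))[0]; p=np.array(s["eef_pos"])
a=np.radians(-10.85); X=np.array([.55441,.05764])
c,sn=np.cos(a),np.sin(a); d=p[:2]-X; 
print("t",s["time_s"],"clampxy",(np.array([c*d[0]+sn*d[1],-sn*d[0]+c*d[1]])*1e3).round(1),"z",round(p[2]*1e3,1),"yaw",np.degrees(np.arctan2(R[1,0],R[0,0])).round(2),"tilt",R[:,2].round(3))
f=np.array(s["force"]); print("F clamp",round(c*f[0]+sn*f[1],2),round(-sn*f[0]+c*f[1],2),round(f[2],2),"grip",s["grip_width"],s["gripper_force"])
E
python3 rel.py; python3 -c "
from cell import robot;print(robot.nose_length)"
```

```text
t 1.8667 clampxy [ -74.5 -201.2] z 253.3 yaw -10.45 tilt [ 0.002  0.003 -1.   ]
F clamp -1.65 0.49 0.0 grip 6.954808271112391e-05 0.0
0.022
```

Request:
{"op": "apply_moves", "data": {
  "plan": [
    [[1.24,-3.2,0,0,0,0.4],[1.24,-3.2,0,0,0,0],[1.24,-3.2,0,0,0,0],[1.24,-3.2,0,0,0,0],[1.24,-3.2,0,0,0,0],[1.24,-3.2,0,0,0,0],[0,0,2,0,0,0],[0,0,3,0,0,0],[0,0,3,0,0,0],[0,0,2,0,0,0],[0,0,0,0,0,0],[0,0,0,0,0,0]]
  ]
}}

```text
time_s: 2.87
eef_pos: [0.5505, 0.0428, 0.152]
tool_rot: [3.126, -0.308, -0.006]
force: [-0.2, 0.8, 0.7]
grip_width: -0.0002
gripper_force: 0.0
```

```bash
python3 rel.py; python3 - <<'E'
from cell import eyes
import cv2,numpy as np
a=eyes.grab_frame("top")["img"][190:290,245:385]; b=eyes.grab_frame("side")["img"][170:310,240:380]
cv2.imwrite("pics/c1.png",np.hstack([cv2.resize(a[:,10:110],(390,390),interpolation=3),cv2.resize(b,(390,390),interpolation=3)]))
E
```

```text
t 2.8667 clampxy [ -1.1 -15.3] z 152.0 yaw -11.25 tilt [-0.004  0.    -1.   ]
F clamp -0.34 0.7 0.7 grip -0.00019647560848377402 0.0
```

View pics/c1.png

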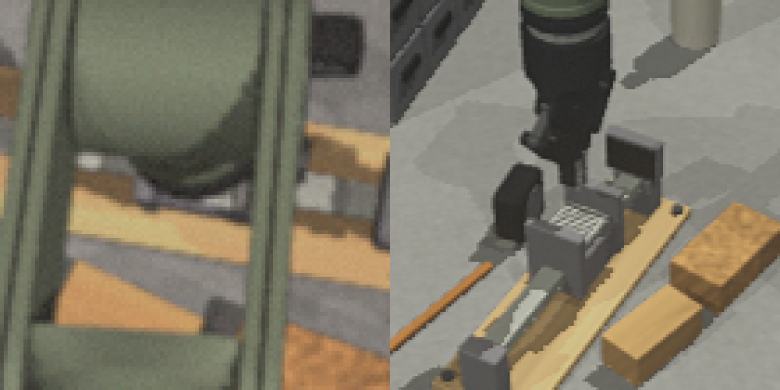

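The side half shows the fingertip at (573,187), over the key and short of the tab. Next I descend into the well, slightly towards the tab.

Request:
{"op": "apply_moves", "data": {
  "plan": [
    [[0.1,-0.5,0.6,0,0,-0.4],[0,0,1,0,0,0],[0,0,1,0,0,0],[0,0,1,0,0,0],[0,0,0.5,0,0,0],[0,0,0,0,0,0],[0,0,0,0,0,0]]
  ]
}}

```text
time_s: 3.55
eef_pos: [0.553, 0.0479, 0.1114]
tool_rot: [3.127, -0.297, -0.003]
force: [0.6, -0.2, 0.0]
grip_width: -0.0003
gripper_force: 0.0
```

```bash
python3 rel.py
```

```text
t 3.55 clampxy [ 0.4 -9.8] z 111.4 yaw -10.83 tilt [-0.002  0.    -1.   ]
F clamp 0.67 -0.11 0.0 grip -0.00030132105380926874 0.0
```

Request:
{"op": "apply_moves", "data": {
  "plan": [
    [[0,0,0.4,0,0,0],[0,0,0.3,0,0,0],[0,0,0.3,0,0,0],[0,0,0,0,0,0],[0,0,0,0,0,0]]
  ]
}}

```text
time_s: 3.97
eef_pos: [0.5541, 0.0478, 0.1029]
tool_rot: [3.128, -0.297, 0.002]
force: [0.7, -0.4, 3.8]
grip_width: -0.0004
gripper_force: 1.8
```

```bash
python3 rel.py
```

```text
t 3.9667 clampxy [ 1.6 -9.7] z 102.9 yaw -10.83 tilt [ 0.001 -0.    -1.   ]
F clamp 0.81 -0.23 3.81 grip -0.0003598033117814111 1.7867021262645721
```

Request:
{"op": "apply_moves", "data": {
  "plan": [
    [[-0.1,0,0.3,0,0,0],[0,0,0.3,0,0,0],[0,0,0.1,0,0,0],[0,0,0,0,0,0],[0,0,0,0,0,0]]
  ]
}}

```text
time_s: 4.38
eef_pos: [0.5541, 0.0478, 0.0962]
tool_rot: [3.127, -0.297, 0.005]
force: [2.2, -0.5, 5.8]
grip_width: 0.0002
gripper_force: 2.9
```

```bash
python3 rel.py
```

```text
t 4.3833 clampxy [ 1.5 -9.7] z 96.2 yaw -10.84 tilt [ 0.003 -0.    -1.   ]
F clamp 2.3 -0.06 5.8 grip 0.00018904117089760242 2.864049957424868
```

Request:
{"op": "apply_moves", "data": {
  "plan": [
    [[0,-0.2,0.1,0,0,0],[0,-0.3,0,0,0,0],[0,-0.3,0,0,0,0],[0,-0.4,0,0,0,0],[0,-0.4,0,0,0,0],[0,-0.4,0,0,0,0],[0,0,0,0,0,0]]
  ]
}}

```text
time_s: 4.97
eef_pos: [0.5573, 0.0672, 0.0951]
tool_rot: [3.126, -0.296, 0.003]
force: [2.0, -3.1, 6.1]
grip_width: 0.0001
gripper_force: 3.0
```

```bash
python3 rel.py
```

```text
t 4.9667 clampxy [1.1 9.9] z 95.1 yaw -10.8 tilt [ 0.002 -0.002 -1.   ]
F clamp 2.51 -2.69 6.06 grip 5.220154976677413e-05 3.0388987733022077
```

Request:
{"op": "apply_moves", "data": {
  "plan": [
    [[-0.1,-0.5,0,0,0,0],[0,-0.6,0,0,0,0],[0,-0.6,0,0,0,0],[0,-0.6,0,0,0,0],[0,-0.6,0,0,0,0],[0,-0.6,0,0,0,0],[0,-0.6,0,0,0,0],[0,-0.6,0,0,0,0],[0,-0.6,0,0,0,0],[0,-0.6,0,0,0,0],[0,-0.6,0,0,0,0],[0,-0.6,0,0,0,0],[0,-0.5,0,0,0,0],[0,-0.4,0,0,0,0],[0,0,0,0,0,0],[0,0,0,0,0,0]]
  ]
}}

```text
time_s: 6.3
eef_pos: [0.5715, 0.1461, 0.0951]
tool_rot: [3.127, -0.296, 0.004]
force: [1.4, -1.9, 6.6]
grip_width: 0.0001
gripper_force: 3.0
```

```bash
python3 rel.py
```

```text
t 6.3 clampxy [ 0.1 90.1] z 95.1 yaw -10.82 tilt [ 0.002 -0.001 -1.   ]
F clamp 1.7 -1.58 6.58 grip 0.00010163434508686292 3.038215750566451
```

Request:
{"op": "apply_moves", "data": {
  "plan": [
    [[0,-0.3,0,0,0,0],[0,-0.3,0,0,0,0],[0,-0.3,0,0,0,0],[0,-0.2,0,0,0,0],[0,-0.1,0,0,0,0],[0,-0.1,0,0,0,0],[0,0,0,0,0,0]]
  ]
}}

```text
time_s: 6.88
eef_pos: [0.5738, 0.1582, 0.0951]
tool_rot: [3.126, -0.296, 0.003]
force: [0.3, -3.2, 6.2]
grip_width: -0.0002
gripper_force: 3.2
```

```bash
python3 rel.py
```

```text
t 6.8833 clampxy [1.000e-01 1.024e+02] z 95.1 yaw -10.82 tilt [ 0.002 -0.002 -1.   ]
F clamp 0.93 -3.03 6.18 grip -0.00016609616116495455 3.2347953228236292
```

Request:
{"op": "apply_moves", "data": {
  "plan": [
    [[0,-0.1,0,0,0,0],[0,-0.1,0,0,0,0],[0,-0.1,0,0,0,0],[0,-0.1,0,0,0,0],[0,0,0,0,0,0],[0,0,0,0,0,0]]
  ]
}}

```text
time_s: 7.38
eef_pos: [0.5741, 0.1616, 0.0951]
tool_rot: [3.125, -0.296, 0.001]
force: [-0.6, -4.3, 7.1]
grip_width: 0.0002
gripper_force: 3.8
```

```bash
python3 rel.py
```

```text
t 7.3833 clampxy [ -0.3 105.8] z 95.1 yaw -10.82 tilt [ 0.001 -0.003 -1.   ]
F clamp 0.28 -4.38 7.13 grip 0.00015225842096654638 3.828927802242106
```

Request:
{"op": "apply_moves", "data": {
  "plan": [
    [[0,-0.1,0,0,0,0],[0,-0.1,0,0,0,0],[0,-0.1,0,0,0,0],[0,0,0,0,0,0],[0,0,0,0,0,0]]
  ]
}}

```text
time_s: 7.8
eef_pos: [0.5741, 0.1619, 0.095]
tool_rot: [3.12, -0.295, -0.001]
force: [-2.3, -12.9, 10.5]
grip_width: -0.0002
gripper_force: 8.6
```

```bash
python3 rel.py
```

```text
t 7.8 clampxy [ -0.3 106.1] z 95.0 yaw -10.81 tilt [-0.001 -0.008 -1.   ]
F clamp 0.21 -13.13 10.52 grip -0.00017119728290194131 8.615733957209386
```

The jaw has hit the stop: only 0.3 mm of motion, with the push force up to 13 N. I'll ease the push and lift straight up.

Request:
{"op": "apply_moves", "data": {
  "plan": [
    [[0,0.1,0,0,0,0],[0,0.1,-0.1,0,0,0],[0,0,-0.3,0,0,0],[0,0,-0.4,0,0,0],[0,0,-0.5,0,0,0],[0,0,-0.5,0,0,0],[0,0.4,-0.5,0,0,0],[0,0.4,-1,0,0,0],[0,0.3,-2,0,0,0],[0,0,-3,0,0,0],[0,0,-3,0,0,0],[0,0,-3,0,0,0],[0,2,-2,0,0,0],[-1,3,0,0,0,0],[-1,3,0,0,0,0],[-1,3,0,0,0,0],[-1,3,0,0,0,0],[-1,3,0,0,0,0],[0,0,0,0,0,0]]
  ]
}}

```text
time_s: 9.38
eef_pos: [0.4883, -0.0074, 0.2577]
tool_rot: [3.125, -0.303, -0.002]
force: [-0.1, 0.6, 0.3]
grip_width: -0.0001
gripper_force: 0.0
```

Request:
{"op": "apply_moves", "data": {
  "plan": [
    [[-1,3,0,0,0,0],[-1,3,0,0,0,0],[-1,3,0,0,0,0],[-1,3,0,0,0,0],[-1,3,0,0,0,0],[0,0,0,0,0,0],[0,0,0,0,0,0]]
  ]
}}

```text
time_s: 9.97
eef_pos: [0.4132, -0.1427, 0.2578]
tool_rot: [-3.126, 0.301, -0.002]
force: [0.4, 0.8, -0.8]
grip_width: -0.0002
gripper_force: 0.0
```

```bash
python3 rel.py; python3 - <<'E'
from cell import eyes
import cv2,numpy as np
a=eyes.grab_frame("top")["img"][170:310,225:385]; b=eyes.grab_frame("side")["img"][205:330,240:383]
cv2.imwrite("pics/c2.png",np.hstack([cv2.resize(a,(400,350),interpolation=3),cv2.resize(b,(400,350),interpolation=3)]))
E
```

```text
t 9.9667 clampxy [-101.  -223.3] z 257.8 yaw -11.01 tilt [ 0.001  0.001 -1.   ]
F clamp 0.27 0.91 -0.8 grip -0.000195250717079203 0.0
```

View pics/c2.png

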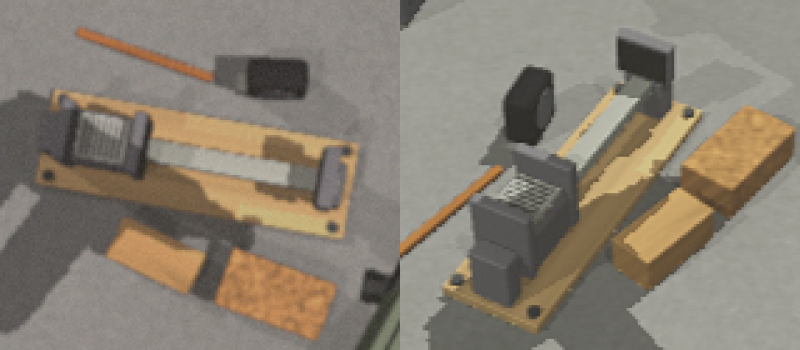

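The picture shows the sliding jaw hard against the end stop (left half at about (70,135)). The key is in view in the well, the pencil, tape, cork and offcut haven't moved, and the hand is clear.

```bash
python3 -c "
from cell import job;print(job.finish_job())"
```

```text
the job is handed in; nothing more can be done
None
```

The clamp is fully open and the job is handed in: I held the key down, pushed the jaw back until it stopped hard at the end stop, then lifted the hand clear. In the last picture the jaw is against the stop and the things around the clamp look unmoved; I couldn't judge from it how far the key had sprung up.

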